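# Set a twist-lock stop against a purge plug in a tube welding jig

### The arm

A 6-joint arm with a two-finger parallel gripper is mounted at the origin on the work surface. World frame = base frame: x ahead of the robot, y to its left, z up, the work surface at z = 0. Lengths are in m, angles in rad, forces in N, time in s.
With the tool pointing down it reaches from about 0.275 to 0.75 m from the base axis. Payload 10.2 kg.
Tool frame: the origin (TCP) lies midway between the tips of the shut fingers; the grasp point (between the pads) lies env.hold_point_z behind it (env.hold_point_z is the distance from the TCP to the grasp point, in m); y points along the fingers, x is the direction in which the jaws open and shut, and the axes are right-handed (so a half turn about y gives the same grasp; the last joint's range is limited). The gripper opens to 85 mm and grips with 20 to 120 N. Pads are 22 mm wide; open, the fingers measure 114 mm over their backs; the gripper's body (76 mm by 85 mm) begins 54 mm behind the grasp point. The pads swing forward as they close: fully open they stand 13 mm farther back than shut.
Start: joints at [1.115, 0.313, 1.498, -0, 1.331, -0.223], TCP at [0.121, 0.511, 0.231] pointing down, gripper open.
Joint ranges: [-2.94, 2.94], [-0.97, 2.17], [0.19, 2.56], [-1.23, 4.37], [0.02, 3.11], [-2.88, 2.88]. Speed limits (rad/s): [2.39, 2.39, 3.01, 3.14, 3.14, 3.14].

### API

Orientations are given as a 3x3 rotation matrix whose columns are the frame's x, y, z axes.
In Python, from rig import monitor, optics, hand_in, env gives the robot as it stands.
- The arm moves only by the tool play_rows, never from a script. Its argument "plan" is a list of rows, each an object with "slide": the shift along the world's x, y, z in m, a list of three; "turn": the turn, a rotation vector about the world's x, y, z in degrees, a list of three; "grip": the closure, from -1 (fully open) to 1 (shut). In form: [{"slide": [dx, dy, dz], "turn": [ax, ay, az], "grip": grip}, ...]. A call has 1 to 8 rows; each row is the pose to reach, as a shift and turn from the pose commanded when the call began; what a row does not reach only later rows make up. A row lasts 1/8 s, in which the tool goes at most 62.5 mm and 10.7 degrees, less where a joint would pass 70% of its speed; a pose out of reach is approached as far as the arm can. A call with a gripper value outside its range is refused whole. The fingers move at their own pace and stop on an object; "force" is the grip in N (left out, the last holds). Time passes only in rows, so rows that repeat a pose let the fingers close. It gives the time, the measured TCP pose, the force and the opening at its end, in the units of the state.
- monitor.sense(): the state, without advancing time (a new reading comes with each control period).
- optics.camera(name): name is "scene" or "top" or "wrist"; returns a dict with "pixels" (480x640x3 uint8, blue, green, red), "depth" (480x640 float32, m along the optical axis (not along the pixel's ray), 0 where there is no reading), "K" (3x3 intrinsics, pixels), "R" (3x3) and "t" (3): a world point X has camera coordinates R X + t; the wrist camera has in their place "mount" (4x4, takes a point from camera to tool coordinates, whose origin is the TCP and whose axes are the tool frame's). Camera axes: x right, y down, z forward; pixel columns grow to the right and rows downward; lengths in m; the calibration is good to about 2 mm. A picture is of the moment at which its call begins: read the wrist's pose just before it.
- hand_in(): hands the job in, once; it reports no verdict.
The state is a dict: "clock": time; "joint_pos": joint angles; "qd": joint speeds; "joint_torque": joint torques, N m; "position": TCP position; "tool_rot": TCP orientation; "contact_force": force on the tool from outside, world axes, zero at the start; "moment": the same for the moment, N m; "grip_width": finger opening in m.
Only numpy, scipy, OpenCV 4.12 (cv2) and the standard library are available. Lean on these libraries where they do the work, as an engineer would, in place of code of your own. Each camera call takes 0.05 s, during which the arm holds its last target. There are 200 camera calls.

### The job

Take the twist-lock stop with the red wing out of the rack and drop its foot into the open slot of the T-slot rail, clear of the tube, until its flange sits flat on the rail. Slide it along the slot until it lightly presses in the orange sprung nose of the tube's plug, without pressing it in solid, and then, still pressing, twist it a quarter turn clockwise (seen from above) so that the foot locks across the slot. Let go, leaving it seated, locked and holding the nose in; be gentle throughout, and leave the other things alone.

Things in the scene. Friction and masses are not known exactly. Their poses are not given: they have to be found in the camera images.
- stop: Twist-lock stop, steel, red wing on top, about 0.65 kg, in one of the rack's pockets, its x along the rack's x. Origin: centre of the underside of its flange; z up its axis. Flange 40 mm diameter, 4 mm thick, then a round body 30 mm diameter up to z = 52 mm. Under the flange a neck 12 mm diameter to z = -12 mm, then the T-foot.
- stop_wing (a point): Grip point at the centre of the stop's red wing, 70 mm above the stop's origin. The wing is 40 mm along x, 12 mm thick along y, from 52 to 86 mm above the origin; grip it across its thickness. It points along the foot.
- stop_foot (a point): Centre of the T-foot's lower face, 22 mm below the stop's origin. Foot: 30 mm along x, 14 mm along y, 10 mm thick, with a V-shaped lead-in below it, 7 mm deep. Two opposite corners are rounded: in the rail it turns only clockwise seen from above, from along the slot to a hard stop at about 100 degrees. Half a turn makes no difference.
- rail: Fixed aluminium T-slot rail, 400 mm (x) by 64 mm (y) by 40 mm high; origin at the centre of its underside; x along the slot towards the tube. Slot centred at y = 0, full length: 16 mm wide through 10 mm thick lips (top face z = 40 mm); below, a cavity 32 mm wide down to z = 8 mm. A seated stop has its origin at z = 40 mm and 2 mm of play under the lips.
- slot_free (a point): Point in the middle of the slot's mouth, level with the rail's top face, at rail x = -120 mm: in the free part of the slot, which reaches from x = -200 mm (open end) to the plug's nose (face at x = 13 to 45 mm).
- tube: Stainless tube, 32 mm diameter, 180 mm long, fixed above the rail on two blue saddles; origin: centre of its end that faces the free slot, 22 mm above the rail's top, at rail x = 60 mm; x runs into the tube. In this end sticks a purge plug: black disc, orange sprung nose (18 mm diameter) facing -x. Its depth differs and is not measured: see tube_mid.
- tube_mid (a point): Middle of the tube's axis, 90 mm from its end. About the plug: it is stuck fast; the face of its untouched orange nose stands anywhere from 15 to 47 mm out of the tube's end. The nose is sprung along x: about 1.2 N at first touch, 0.25 N more per mm, 4.2 N at its full travel of 12 mm, then solid. Aim for 2 to 3 N.
- rack: Fixed wooden rack, 190 mm (x) by 70 mm (y), 36 mm high, origin at the centre of its underside. Three pockets in its top at x = -55, 0 and 55 mm, each 36 by 19 mm, 31 mm deep; the stop is in any of them.
- pin_a: Bystander: steel locating pin with a blue knob, in a rack pocket, 48 mm high above the rack's top; origin at its flange's underside.
- pin_b: Bystander: the same with a black knob.
- wrench: Bystander: wrench lying on the table.
- bottle: Bystander: clear bottle, 56 mm diameter, 130 mm high, standing; origin under its centre.
- tape: Bystander: yellow ring, 90 mm diameter, 24 mm high, lying.
- brush: Bystander: hand brush lying on the table.
- bin: Bystander: open blue box 160 by 110 by 60 mm.
- offcut: Bystander: short steel rod standing on end, 32 mm diameter, 70 mm high; origin under its centre.
Not all that is in view belongs to the job. Leave any green or turquoise look-alike of the stop alone.

How it is judged:
By the outcome, as a careful person would: the job done as asked, in the order asked, and still so for the second after the job is handed in, with the robot touching nothing.
It also fails if it takes over 72 s, if anything falls off the work surface, if the arm or the gripper's body presses on something with over 40 N, if the wrist force passes 120 N, or if a joint passes its speed limit or range.

## Working session

There is one attempt and no reset: what is moved stays moved. The work goes in short steps, Python scripts to look and compute and a tool call to move; the robot and the scene stay as the last step left them, time stands still between calls to the robot, and variables do not carry over. Pictures are saved under pics/ and viewed, on a budget of 10 in all, crops included, one or two more only if the job needs it, and the job is handed in when it is done.

Besides the shell and the picture viewer there is one more tool, called after "Request:" as name(argument=value, ...), one argument or row to a line, values as JSON. play_rows: Moves the arm, as the interface text tells. Its arguments: {"type":"object","properties":{"plan":{"type":"array","items":{"type":"object","properties":{"slide":{"type":"array","items":{"type":"number"}},"turn":{"type":"array","items":{"type":"number"}},"grip":{"type":"number"}}}},"force":{"type":"number"}},"required":["plan"]}

```bash
mkdir -p pics; ls; python3 - <<'E'
from rig import monitor, optics, env
import cv2, numpy as np
print(env.hold_point_z, monitor.sense())
for n in ["scene","top"]:
    c=optics.camera(n); cv2.imwrite(f"pics/{n}0.png",c["pixels"]); np.savez(f"{n}0.npz",**c)
    print(n,c["K"],c["R"],c["t"], -c["R"].T@c["t"])
E
```

```text
pics
0.0187 {'clock': 0.0, 'joint_pos': array([ 1.11462146e+00,  3.13437254e-01,  1.49845918e+00, -2.17956011e-06,
        1.33101914e+00, -2.23415861e-01]), 'qd': array([ 0.00056543, -0.00098977, -0.0005222 , -0.00312161,  0.00035002,
       -0.00107007]), 'joint_torque': array([-2.10935713e-05, -4.12267327e+01, -2.59745210e+01, -1.99401247e-04,
        4.16163632e-03,  1.98245154e-06]), 'position': array([0.12099632, 0.51058873, 0.23073329]), 'tool_rot': array([[ 2.30662120e-01, -5.80870650e-04, -9.73033735e-01],
       [ 9.73033052e-01, -1.18858068e-03,  2.30662668e-01],
       [-1.29051427e-03, -9.99999125e-01,  2.91045802e-04]]), 'contact_force': array([ 0.35268276, -0.68707594,  0.03619397]), 'moment': array([-0.00630966,  0.0463953 ,  0.01914852]), 'grip_width': 0.08525829987432516}
scene [[453.69073785   0.         320.36944342]
 [  0.         453.69073785 241.74587867]
 [  0.           0.           1.        ]] [[-0.7586859   0.6513564  -0.01142554]
 [ 0.54666606  0.62700967 -0.55499107]
 [-0.35433306 -0.42730985 -0.83177784]] [ 0.41363946 -0.17922926  1.34945402] [0.88995715 0.41958677 1.02770137]
top [[596.17718556   0.         320.96379726]
 [  0.         596.17718556 231.22473935]
 [  0.           0.           1.        ]] [[-3.60860179e-04 -9.99999580e-01 -8.43035649e-04]
 [-9.91929525e-01  4.64836210e-04 -1.26789595e-01]
 [ 1.26789933e-01  7.90478635e-04 -9.91929276e-01]] [-0.02328089  0.51399576  1.37292771] [ 0.33576576 -0.02460508  1.42699687]
```

View pics/scene0.png

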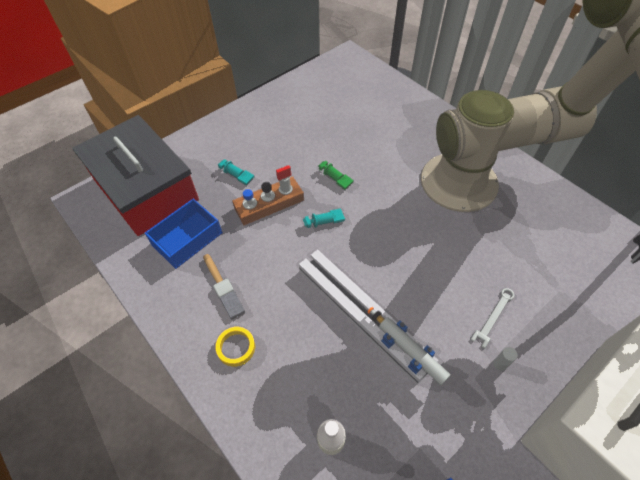

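View pics/top0.png

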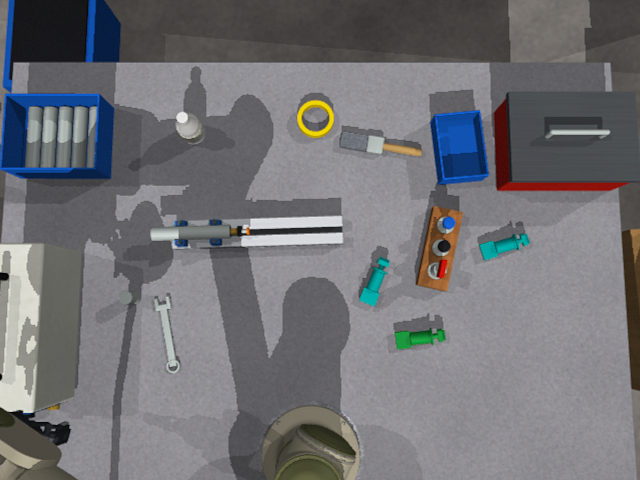

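The scene view shows the rack with the red-winged stop near (284,180) and the rail at about (300–450, 250–380). In the top view the red wing is at (441,270), next to the black pin at (443,247) and the blue pin at (448,225). The rail spans x 172–343 at y ≈ 231, with its free end at the right and the orange nose near (246,230). The look-alikes are turquoise at (375,282) and (505,245) and green at (420,338), all off the rack. Only the piece at (441,270) has a red wing and stands in a pocket, so it is the stop.

```bash
cat > h.py <<'E'
import numpy as np, cv2
def load(n): return dict(np.load(n))
def pts(c,m):
    v,u=np.nonzero(m&(c["depth"]>0)); d=c["depth"][v,u]
    X=np.linalg.inv(c["K"])@np.array([u*d,v*d,d])
    return (c["R"].T@(X-c["t"][:,None])).T
def ray(c,uv,z):
    o=-c["R"].T@c["t"]; d=c["R"].T@np.linalg.inv(c["K"])@np.array([uv[0],uv[1],1.])
    return o+d*(z-o[2])/d[2]
def hsv(c): return cv2.cvtColor(c["pixels"],cv2.COLOR_BGR2HSV).astype(int)
def rect(P):
    r=cv2.minAreaRect(P[:,:2].astype(np.float32)); return np.array(r[0]).round(4),np.array(r[1]).round(4),round(r[2],2)
E
python3 - <<'E'
from h import *
for n in ["top0.npz","scene0.npz"]:
    c=load(n); H=hsv(c); h,s,v=H[...,0],H[...,1],H[...,2]
    P=pts(c,np.ones(h.shape,bool)); full=np.zeros(h.shape+(3,)); full[c["depth"]>0]=P
    x,y,z=full[...,0],full[...,1],full[...,2]
    red=((h<6)|(h>174))&(s>150)&(v>80)&(z>.07)&(z<.14)&(y>-.45)&(y<-.1)
    R=full[red]; print(n,"red",len(R),R.mean(0),R[:,2].min(),R[:,2].max()); T=R[R[:,2]>.118]; print(" top",len(T),T.mean(0) if len(T) else 0, rect(T) if len(T)>4 else 0)
    rk=(h>5)&(h<20)&(s>100)&(abs(z-.036)<.006)&(y<-.2)&(y>-.42)&(x>.2)&(x<.6); print("rack",rk.sum(),rect(full[rk]),full[rk][:,2].mean())
    rl=(s<40)&(abs(z-.04)<.006)&(y<.3)&(y>-.2)&(x>.3)&(x<.55)
    lab,L,st,_=cv2.connectedComponentsWithStats(cv2.morphologyEx(rl.astype(np.uint8),cv2.MORPH_CLOSE,np.ones((5,5))))
    k=1+st[1:,4].argmax(); m=rl&(L==k); print("rail",m.sum(),rect(full[m]),full[m][:,2].mean())
    tb=(z>.068)&(z<.085)&(y<.32)&(y>-.1)&(x>.3)&(x<.5)&(s<60); print("tube top",tb.sum(),rect(full[tb]),full[tb][:,2].max())
    o=(h>5)&(h<20)&(s>170)&(z>.045)&(z<.08)&(y>-.1)&(y<.3)&(x>.3)&(x<.5); print("orange",o.sum(),full[o].min(0) if o.any() else 0,full[o].max(0) if o.any() else 0)
c=load("top0.npz"); a=cv2.resize(c["pixels"][195:300,400:480],None,fx=5,fy=5,interpolation=2); b=cv2.resize(c["pixels"][205:260,215:355],None,fx=4,fy=4,interpolation=2)
im=np.zeros((525,400+560+0,3),np.uint8); im[:,:400]=a; im[:220,400:]=b; cv2.imwrite("pics/crop1.png",cv2.resize(im,(800,437)))
E
```

```text
top0.npz red 113 [ 0.43634817 -0.30178768  0.11751851] 0.07240446369985605 0.13047187359747592
 top 82 [ 0.41948321 -0.28874444  0.12160836] (array([ 0.4207, -0.2892]), array([0.0118, 0.0391]), 77.6)
rack 1510 (array([ 0.4745, -0.3017]), array([0.0712, 0.1911]), 77.08) 0.03493911491637309
rail 1349 (array([0.4923, 0.1129]), array([0.0251, 0.3711]), 1.99) 0.03906084865933799
tube top 167 (array([0.4899, 0.2547]), array([0.1305, 0.0201]), 90.0) 0.08252256549759845
orange 0 0 0
scene0.npz red 220 [ 0.63616644 -0.40270903  0.09815306] 0.07040766585234928 0.1265171393169405
 top 45 [ 0.42791087 -0.29040655  0.12225954] (array([ 0.4275, -0.2907]), array([0.0111, 0.0354]), 76.22)
rack 775 (array([ 0.4791, -0.3043]), array([0.0738, 0.1902]), 77.11) 0.036363928421310844
rail 2257 (array([0.5162, 0.1112]), array([0.0658, 0.3758]), 1.52) 0.040106785658129765
tube top 82 (array([0.4915, 0.2523]), array([0.017 , 0.1345]), 0.36) 0.07915661868424678
orange 0 0 0
```

View pics/crop1.png

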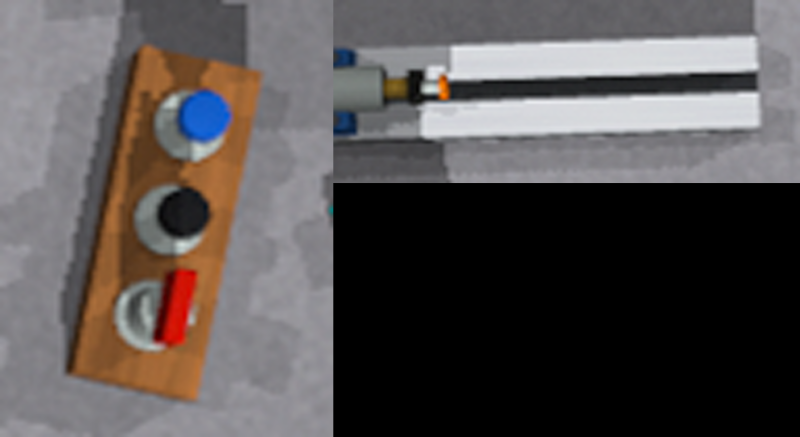

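The crop confirms it: only the piece at the rack's lower end has the flat red wing, and the other two carry round knobs. Its position of (0.421–0.426, -0.29) and top height of 0.122 agree with the −55 mm pocket. I'll start moving and look at the rail on the way.

Request:
play_rows(
  plan=[
    {"slide": [0.045, -0.04, 0.01], "turn": [0, 0, 0], "grip": -1},
    {"slide": [0.09, -0.08, 0.03], "turn": [0, 0, 0], "grip": -1},
    {"slide": [0.135, -0.12, 0.05], "turn": [0, 0, 0], "grip": -1},
    {"slide": [0.18, -0.16, 0.07], "turn": [0, 0, 0], "grip": -1},
    {"slide": [0.22, -0.21, 0.07], "turn": [0, 0, 0], "grip": -1},
    {"slide": [0.26, -0.26, 0.07], "turn": [0, 0, 0], "grip": -1},
    {"slide": [0.29, -0.31, 0.07], "turn": [0, 0, 0], "grip": -1},
    {"slide": [0.31, -0.36, 0.07], "turn": [0, 0, 0], "grip": -1},
  ],
)

```text
clock: 1.1
position: [0.432, 0.1488, 0.3009]
tool_rot: [[0.231, -0.001, -0.973], [0.973, -0.0, 0.231], [-0.0, -1.0, 0.001]]
contact_force: [0.4, 0.4, 0.1]
grip_width: 0.0854
```

Request:
play_rows(
  plan=[
    {"slide": [0.01, -0.05, 0], "turn": [0, 0, 0], "grip": -1},
    {"slide": [0.02, -0.1, 0], "turn": [0, 0, 0], "grip": -1},
    {"slide": [0.02, -0.12, 0], "turn": [0, 0, 0], "grip": -1},
    {"slide": [0.02, -0.12, 0], "turn": [0, 0, 0], "grip": -1},
    {"slide": [0.02, -0.12, 0], "turn": [0, 0, 0], "grip": -1},
  ],
)

```text
clock: 1.72
position: [0.451, 0.0315, 0.3012]
tool_rot: [[0.23, -0.0, -0.973], [0.973, 0.0, 0.23], [0.0, -1.0, 0.0]]
contact_force: [0.1, 0.6, -0.6]
grip_width: 0.085
```

```bash
cat >> h.py <<'E'
def wrist(fn=None):
    from rig import monitor, optics
    s=monitor.sense(); c=optics.camera("wrist")
    T=np.eye(4); T[:3,:3]=s["tool_rot"]; T[:3,3]=s["position"]
    W=T@c["mount"]; c["R"]=W[:3,:3].T; c["t"]=-c["R"]@W[:3,3]
    if fn: cv2.imwrite(f"pics/{fn}.png",c["pixels"]); np.savez(fn+".npz",**c)
    return s,c
E
python3 - <<'E'
from h import *
s,c=wrist("w1"); print(s["clock"],s["position"],s["contact_force"]); print(c["mount"],-c["R"].T@c["t"],c["R"],c["K"])
E
```

```text
1.725 [0.45100298 0.03153956 0.30121208] [ 0.08445755  0.55377047 -0.60352836]
[[ 9.99999635e-01  3.36173219e-04 -7.85586192e-04  1.58836497e-04]
 [ 8.49818281e-04 -2.95232227e-01  9.55425146e-01 -1.41532897e-01]
 [ 8.92579858e-05 -9.55425465e-01 -2.95232405e-01  7.51871005e-02]
 [ 0.00000000e+00  0.00000000e+00  0.00000000e+00  1.00000000e+00]] [0.37790127 0.04896363 0.442765  ] [[ 2.30070788e-01  9.73173676e-01 -6.55622248e-04]
 [ 9.29916008e-01 -2.19645393e-01  2.94978168e-01]
 [ 2.86920983e-01 -6.84755331e-02 -9.55503768e-01]] [[362.71007868   0.         321.28703373]
 [  0.         362.71007868 233.3251221 ]
 [  0.           0.           1.        ]]
```

View pics/w1.png

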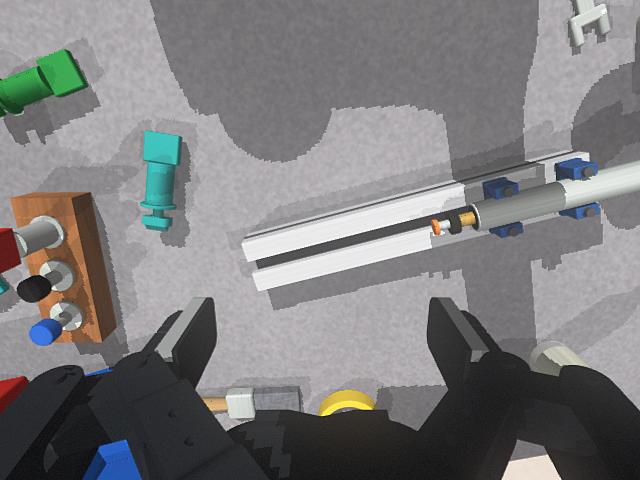

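The wrist view shows the slot's open end at (250,265), the orange nose at (435,227) and the tube's end at about (475,217). I'll measure these three.

```bash
cat > m.py <<'E'
from h import *
def rail(c):
    H=hsv(c); h,s,v=H[...,0],H[...,1],H[...,2]
    full=np.zeros(h.shape+(3,)); full[c["depth"]>0]=pts(c,np.ones(h.shape,bool))
    x,y,z=full[...,0],full[...,1],full[...,2]
    u=np.arange(640)[None]+0*h; w=np.arange(480)[:,None]+0*h
    m=(s<45)&(abs(z-.04)<.005)&(y<.3)&(y>-.2)&(x>.42)&(x<.56)&(w<300)
    # rays onto z=.04
    V,U=np.nonzero(m); o=-c["R"].T@c["t"]; d=c["R"].T@np.linalg.inv(c["K"])@np.array([U,V,1+0*U]); P=(o[:,None]+d*(.04-o[2])/d[2]).T
    print("z med",np.median(z[m]))
    e=[[],[],[],[]]; 
    for yy in np.arange(P[:,1].min()+.006,.02,.004):
        q=np.sort(P[abs(P[:,1]-yy)<.002][:,0]); 
        if len(q)<10: continue
        g=np.diff(q); k=g.argmax(); 
        for i,a in enumerate((q[0],q[k],q[k+1],q[-1])): e[i].append((yy,a))
    f=[np.polyfit(*np.array(a).T,1) for a in e]
    for a,b in zip(f,("lo","slotlo","slothi","hi")): print(b,np.degrees(np.arctan(a[0])).round(2),"x at y=-.05,.05:",np.polyval(a,[-.05,.05]).round(4))
    print("ymin by lip",[np.percentile(P[sel][:,1],.5).round(4) for sel in (P[:,0]<np.polyval(f[1],P[:,1])+.001,P[:,0]>np.polyval(f[2],P[:,1])-.001)])
    o=(h>5)&(h<16)&(s>190)&(v>120)&(z>.045)&(z<.085)&(y>-.05)&(y<.2)&(abs(x-.49)<.03)
    Q=full[o]; print("orange",o.sum(),Q.min(0),Q.max(0),np.percentile(Q[:,1],[2,10,25,50,75,90]).round(4)); vv,uu=np.nonzero(o); print("px",uu.min(),uu.max(),vv.min(),vv.max())
    np.savetxt("or.txt",np.c_[uu,vv,Q],fmt="%.4f")
if __name__=="__main__": rail(load("w1.npz"))
E
python3 m.py
python3 - <<'E'
from h import *
c=load("w1.npz");print(cv2.__version__)
cv2.imwrite("pics/c2.png",cv2.resize(c["pixels"][200:255,410:510],None,fx=8,fy=8,interpolation=0))
E
```

```text
z med 0.03895118128724191
lo -1.94 x at y=-.05,.05: [0.4873 0.4839]
slotlo -1.78 x at y=-.05,.05: [0.512  0.5089]
slothi -2.1 x at y=-.05,.05: [0.5271 0.5234]
hi -1.9 x at y=-.05,.05: [0.552  0.5487]
ymin by lip [np.float64(-0.0722), np.float64(-0.0714)]
4.12.0Traceback (most recent call last):
  File "m.py", line 23, in <module>
    if __name__=="__main__": rail(load("w1.npz"))
                             ~~~~^^^^^^^^^^^^^^^^
  File "m.py", line 21, in rail
    Q=full[o]; print("orange",o.sum(),Q.min(0),Q.max(0),np.percentile(Q[:,1],[2,10,25,50,75,90]).round(4)); vv,uu=np.nonzero(o); print("px",uu.min(),uu.max(),vv.min(),vv.max())
                                      ~~~~~^^^
    return umr_minimum(a, axis, None, out, keepdims, initial, where)
ValueError: zero-size array to reduction operation minimum which has no identity
```

View pics/c2.png

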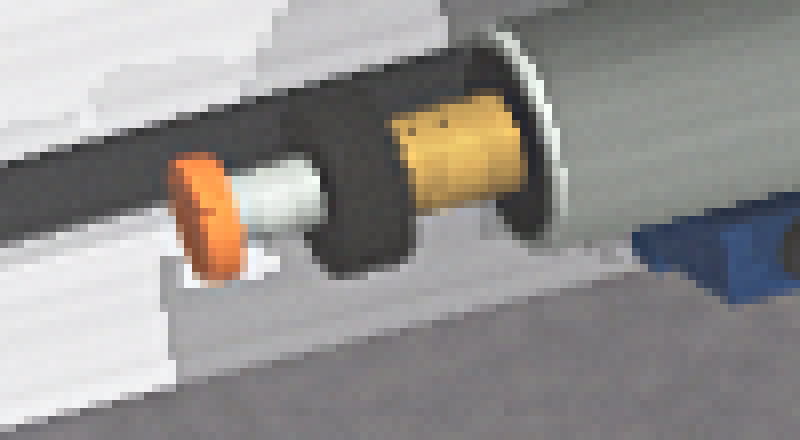

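The crop shows the orange nose disc centred at about (435.5,227), with the tube's rim at about (478,217). The rail measures 65 mm wide and the slot 15 mm, which match the given sizes.

```bash
python3 - <<'E'
from h import *
c=load("w1.npz")
for n,uv in (("face",(434.5,227)),("faceTop",(433.2,219.5)),("rim",(477,217))): print(n,ray(c,uv,.062),ray(c,uv,.071), c["depth"][int(uv[1]),int(uv[0])])
# wing in w1
H=hsv(c); print(pts(c,(np.abs(H[...,0]-12)<8)&(H[...,1]>150)&(np.arange(640)[None]>420)&(np.arange(640)[None]<445)&(np.arange(480)[:,None]<245)).round(4)[::12])
E
```

```text
face [0.51363326 0.14371861 0.062     ] [0.51042501 0.14147892 0.071     ] 0.39287835
faceTop [0.5048809  0.14353608 0.062     ] [0.50187953 0.14130071 0.071     ] 0.44800514
rim [0.51300214 0.19010016 0.062     ] [0.50980881 0.18676416 0.071     ] 0.3806432
[[0.5055 0.1424 0.061 ]
 [0.5069 0.1433 0.0648]
 [0.5089 0.1454 0.0676]
 [0.5155 0.1427 0.0551]
 [0.5137 0.1432 0.0691]
 [0.5169 0.1462 0.0683]]
```

Request:
play_rows(
  plan=[
    {"slide": [0, -0.05, 0], "turn": [0, 0, 0], "grip": -1},
    {"slide": [0, -0.1, 0], "turn": [0, 0, 0], "grip": -1},
    {"slide": [0, -0.15, 0], "turn": [0, 0, 0], "grip": -1},
    {"slide": [-0.01, -0.2, 0], "turn": [0, 0, 0], "grip": -1},
    {"slide": [-0.02, -0.25, -0.02], "turn": [0, 0, 0], "grip": -1},
    {"slide": [-0.028, -0.3, -0.04], "turn": [0, 0, 0], "grip": -1},
    {"slide": [-0.028, -0.322, -0.05], "turn": [0, 0, 0.5], "grip": -1},
    {"slide": [-0.028, -0.322, -0.05], "turn": [0, 0, 0.5], "grip": -1},
  ],
)

```text
clock: 2.78
position: [0.4232, -0.2912, 0.2503]
tool_rot: [[0.223, -0.001, -0.975], [0.975, 0.002, 0.223], [0.001, -1.0, 0.002]]
contact_force: [0.3, -0.4, -0.3]
grip_width: 0.0851
```

```bash
python3 - <<'E'
from h import *
s,c=wrist("w2"); print(s["clock"],s["position"])
H=hsv(c); h,sa,v=H[...,0],H[...,1],H[...,2]
full=np.zeros(h.shape+(3,)); full[c["depth"]>0]=pts(c,np.ones(h.shape,bool))
z=full[...,2]; red=((h<6)|(h>174))&(sa>150)&(v>60)&(z>.07)&(z<.135)&(abs(full[...,0]-.423)<.06)&(abs(full[...,1]+.29)<.06)
R=full[red]; print(len(R),R.min(0),R.max(0)); vv,uu=np.nonzero(red); print(uu.min(),uu.max(),vv.min(),vv.max())
T=R[R[:,2]>R[:,2].max()-.006]; print("top",len(T),rect(T),T[:,2].mean())
rk=(h>5)&(h<20)&(sa>100)&(abs(z-.036)<.006)&(full[...,1]<-.2)&(full[...,1]>-.42)&(full[...,0]<.6); print("rack",rk.sum(),rect(full[rk]),full[rk].min(0),full[rk].max(0))
E
```

```text
2.775 [ 0.42318112 -0.29119945  0.2503463 ]
799 [ 0.40333088 -0.30080233  0.09091445] [ 0.44306836 -0.28209639  0.12322581]
314 328 192 247
top 716 (array([ 0.4234, -0.2913]), array([0.011 , 0.0392]), 76.79) 0.12084685099989448
rack 6959 (array([ 0.4777, -0.3039]), array([0.0698, 0.1906]), 77.12) [ 0.37732901 -0.35854846  0.03001635] [ 0.57715005 -0.24970578  0.04021834]
```

View pics/w2.png

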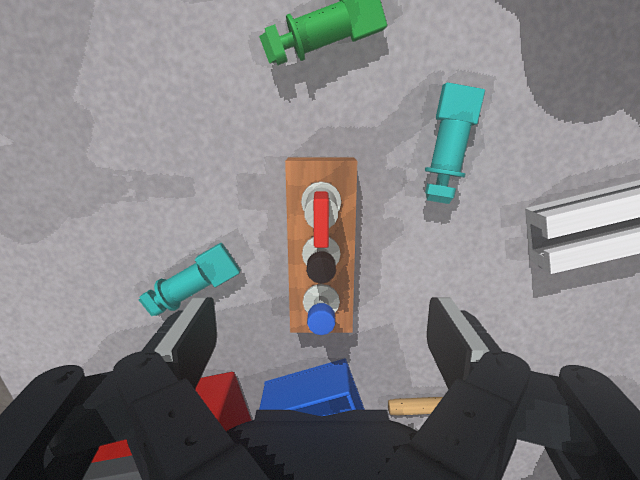

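The wrist view shows the red wing at (321,219), centred between the fingers; the black knob is at (321,267) and the blue one at (321,318), both lower than the wing. The wing centre measures (0.4234, -0.2913), its top is at 0.122 and its size is 39×11 mm, which match. I'll descend and grip.

Request:
play_rows(
  plan=[
    {"slide": [0, 0, -0.05], "turn": [0, 0, 0], "grip": -1},
    {"slide": [0, 0, -0.09], "turn": [0, 0, 0], "grip": -1},
    {"slide": [0, 0, -0.12], "turn": [0, 0, 0], "grip": -1},
    {"slide": [0, 0, -0.14], "turn": [0, 0, 0], "grip": -1},
    {"slide": [0, 0, -0.152], "turn": [0, 0, 0], "grip": -1},
    {"slide": [0, 0, -0.159], "turn": [0, 0, 0], "grip": -1},
    {"slide": [0, 0, -0.159], "turn": [0, 0, 0], "grip": 0},
    {"slide": [0, 0, -0.159], "turn": [0, 0, 0], "grip": 0.3},
  ],
  force=40,
)

```text
clock: 3.82
position: [0.4234, -0.2914, 0.093]
tool_rot: [[0.222, 0.001, -0.975], [0.975, -0.001, 0.222], [-0.001, -1.0, -0.001]]
contact_force: [0.8, -0.2, 0.2]
grip_width: 0.0518
```

Request:
play_rows(
  plan=[
    {"slide": [0, 0, 0], "turn": [0, 0, 0], "grip": 0.6},
    {"slide": [0, 0, 0], "turn": [0, 0, 0], "grip": 0.8},
    {"slide": [0, 0, 0], "turn": [0, 0, 0], "grip": 1},
    {"slide": [0, 0, 0], "turn": [0, 0, 0], "grip": 1},
    {"slide": [0, 0, 0], "turn": [0, 0, 0], "grip": 1},
    {"slide": [0, 0, 0], "turn": [0, 0, 0], "grip": 1},
  ],
  force=60,
)

```text
clock: 4.58
position: [0.4232, -0.2914, 0.0926]
tool_rot: [[0.222, 0.0, -0.975], [0.975, -0.001, 0.222], [-0.001, -1.0, -0.0]]
contact_force: [-0.8, -0.9, 5.3]
grip_width: 0.0114
```

Gripped, with an 11.4 mm opening. Next I'll lift straight up.

Request:
play_rows(
  plan=[
    {"slide": [0, 0, 0.005], "turn": [0, 0, 0], "grip": 1},
    {"slide": [0, 0, 0.015], "turn": [0, 0, 0], "grip": 1},
    {"slide": [0, 0, 0.03], "turn": [0, 0, 0], "grip": 1},
    {"slide": [0, 0, 0.05], "turn": [0, 0, 0], "grip": 1},
    {"slide": [0, 0, 0.08], "turn": [0, 0, 0], "grip": 1},
    {"slide": [0, 0, 0.11], "turn": [0, 0, 0], "grip": 1},
    {"slide": [0, 0, 0.11], "turn": [0, 0, 0], "grip": 1},
    {"slide": [0, 0, 0.11], "turn": [0, 0, 0], "grip": 1},
  ],
)

```text
clock: 5.58
position: [0.4227, -0.2907, 0.2012]
tool_rot: [[0.222, -0.001, -0.975], [0.975, 0.001, 0.222], [0.001, -1.0, 0.002]]
contact_force: [-0.4, 0.2, -6.3]
grip_width: 0.011
```

```bash
python3 - <<'E'
from h import *
s,c=wrist("w3"); print(s["clock"],s["position"],s["contact_force"],s["grip_width"])
H=hsv(c); h,sa,v=H[...,0],H[...,1],H[...,2]
full=np.zeros(h.shape+(3,)); full[c["depth"]>0]=pts(c,np.ones(h.shape,bool))
red=((h<6)|(h>174))&(sa>150)&(v>60)&(np.linalg.norm(full-s["position"],axis=2)<.06)
L=(full[red]-s["position"])@s["tool_rot"]; print(len(L),L.min(0).round(4),L.max(0).round(4))
E
```

```text
5.575 [ 0.42270147 -0.29070345  0.2012364 ] [-0.41460838  0.20113854 -6.25730306] 0.010992045251326904
3855 [-0.0058 -0.0334 -0.0202] [0.0059 0.0044 0.0201]
```

View pics/w3.png

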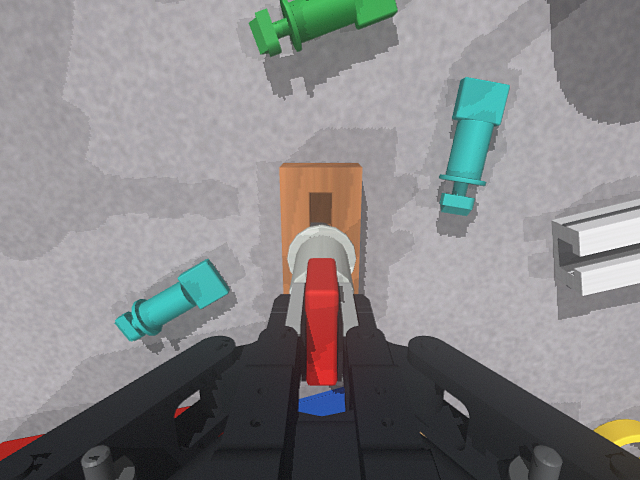

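The stop is held square in the pads and its wrist load of about 6.3 N matches its weight; the pocket behind it at (320,208) is empty. I'll turn it in line with the slot and carry it over to the rail.

Request:
play_rows(
  plan=[
    {"slide": [0.01, 0.03, 0.01], "turn": [0, 0, -9.4], "grip": 1},
    {"slide": [0.02, 0.07, 0.02], "turn": [0, 0, -18.8], "grip": 1},
    {"slide": [0.035, 0.11, 0.02], "turn": [0, 0, -28.2], "grip": 1},
    {"slide": [0.05, 0.15, 0.02], "turn": [0, 0, -37.6], "grip": 1},
    {"slide": [0.065, 0.19, 0.02], "turn": [0, 0, -47], "grip": 1},
    {"slide": [0.08, 0.23, 0.02], "turn": [0, 0, -56.4], "grip": 1},
    {"slide": [0.09, 0.27, 0.02], "turn": [0, 0, -65.8], "grip": 1},
    {"slide": [0.095, 0.298, 0.02], "turn": [0, 0, -75.2], "grip": 1},
  ],
)

```text
clock: 6.62
position: [0.5179, 0.0086, 0.2209]
tool_rot: [[1.0, -0.002, -0.03], [0.03, 0.001, 1.0], [-0.002, -1.0, 0.001]]
contact_force: [-0.2, -0.4, -7.0]
grip_width: 0.0114
```

Request:
play_rows(
  plan=[
    {"slide": [0, 0, 0], "turn": [0, 0, 0], "grip": 1},
    {"slide": [0, 0, 0], "turn": [0, 0, 0], "grip": 1},
    {"slide": [0, 0, 0], "turn": [0, 0, 0], "grip": 1},
    {"slide": [0, 0, 0], "turn": [0, 0, 0], "grip": 1},
  ],
)

```text
clock: 7.12
position: [0.5181, 0.0062, 0.2222]
tool_rot: [[0.999, -0.0, -0.034], [0.034, -0.0, 0.999], [-0.0, -1.0, -0.0]]
contact_force: [0.3, 0.4, -5.8]
grip_width: 0.011
```

```bash
python3 - <<'E'
from h import *
s,c=wrist("w4"); print(s["clock"],s["position"],s["contact_force"],s["tool_rot"])
E
python3 m.py; sed -i 's/w1.npz/w4.npz/' m.py; python3 m.py 2>/dev/null
```

```text
7.125 [0.51805794 0.00624221 0.22219107] [ 0.28603792  0.40247556 -5.77221118] [[ 9.99432595e-01 -2.00689441e-04 -3.36815524e-02]
 [ 3.36815508e-02 -1.15429081e-05  9.99432616e-01]
 [-2.00964356e-04 -9.99999980e-01 -4.77682695e-06]]
z med 0.03895118128724191
lo -1.94 x at y=-.05,.05: [0.4873 0.4839]
slotlo -1.78 x at y=-.05,.05: [0.512  0.5089]
slothi -2.1 x at y=-.05,.05: [0.5271 0.5234]
hi -1.9 x at y=-.05,.05: [0.552  0.5487]
ymin by lip [np.float64(-0.0722), np.float64(-0.0714)]
z med 0.038984231337507905
lo -1.75 x at y=-.05,.05: [0.4888 0.4858]
slotlo 16.64 x at y=-.05,.05: [0.4926 0.5225]
slothi -19.81 x at y=-.05,.05: [0.5484 0.5124]
hi -1.98 x at y=-.05,.05: [0.552  0.5486]
ymin by lip [np.float64(-0.0241), np.float64(-0.0241)]
orange 3 [0.50586159 0.14527599 0.0631051 ] [0.50663668 0.14655394 0.06489811] [0.1453 0.1455 0.1458 0.1463 0.1464 0.1465]
px 311 312 28 30Traceback (most recent call last):
  File "m.py", line 23, in <module>
    if __name__=="__main__": rail(load("w1.npz"))
                             ~~~~^^^^^^^^^^^^^^^^
  File "m.py", line 21, in rail
    Q=full[o]; print("orange",o.sum(),Q.min(0),Q.max(0),np.percentile(Q[:,1],[2,10,25,50,75,90]).round(4)); vv,uu=np.nonzero(o); print("px",uu.min(),uu.max(),vv.min(),vv.max())
                                      ~~~~~^^^
    return umr_minimum(a, axis, None, out, keepdims, initial, where)
ValueError: zero-size array to reduction operation minimum which has no identity
```

View pics/w4.png

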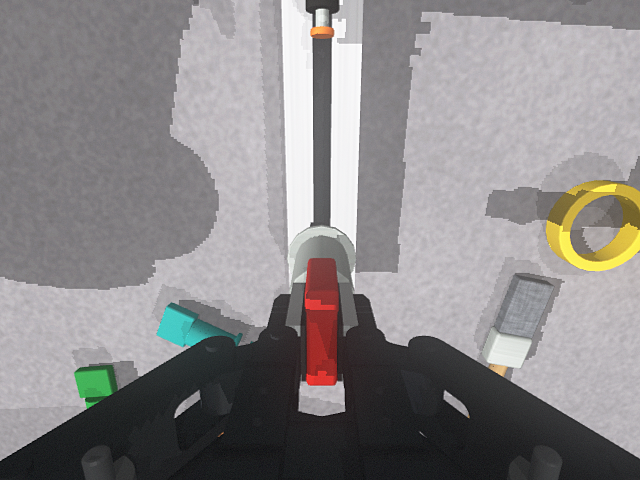

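The view shows the slot running up the image at column ~321 in line with the red wing, and the orange nose at (321,31). I'll check the lateral offset in numbers.

```bash
python3 - <<'E'
from h import *
c=load("w4.npz"); p=np.array([0.51805794,0.00624221,0.2222]); R=np.array([[.99943,-.0337],[.0337,.99943]])
g=c["pixels"].max(2).astype(int)
for v in range(50,216,15):
    row=g[v]; u0=321
    l=u0
    while row[l]<130: l-=1
    r=u0
    while row[r]<130: r+=1
    L=ray(c,(l+.5,v),.04)[:2]-p[:2]; Q=ray(c,(r-.5,v),.04)[:2]-p[:2]
    print(v,l,r,(L@R[:,0]).round(4),(Q@R[:,0]).round(4),"mid lateral",((L+Q)/2@R[:,0]).round(4),"along",(L@np.array([-.0337,.99943])).round(4))
H=hsv(c); o=(abs(H[...,0]-12)<8)&(H[...,1]>150)&(H[...,2]>100); o[45:]=0; o[:,:300]=0;o[:,345:]=0
vv,uu=np.nonzero(o); print(uu.min(),uu.max(),vv.min(),vv.max()); 
for u in (316,321,326): k=vv[uu==u].max(); print(u,k,ray(c,(u,k+.5),.055),ray(c,(u,k+.5),.062))
E
```

```text
50 312 331 -0.007 0.0076 mid lateral 0.0003 along 0.1302
65 312 331 -0.007 0.0077 mid lateral 0.0003 along 0.1191
80 312 331 -0.0071 0.0077 mid lateral 0.0003 along 0.1078
95 312 331 -0.0072 0.0078 mid lateral 0.0003 along 0.0962
110 312 331 -0.0073 0.0079 mid lateral 0.0003 along 0.0843
125 312 331 -0.0074 0.008 mid lateral 0.0003 along 0.0722
140 312 331 -0.0075 0.0081 mid lateral 0.0003 along 0.0597
155 312 331 -0.0076 0.0082 mid lateral 0.0003 along 0.047
170 312 330 -0.0077 0.0074 mid lateral -0.0001 along 0.0339
185 313 330 -0.0068 0.0075 mid lateral 0.0003 along 0.0206
200 313 330 -0.0069 0.0076 mid lateral 0.0003 along 0.0069
215 313 330 -0.007 0.0077 mid lateral 0.0003 along -0.0072
311 332 27 37
316 33 [0.50947956 0.14508111 0.055     ] [0.50961902 0.14364119 0.062     ]
321 33 [0.51328339 0.1452097  0.055     ] [0.5133366  0.14376687 0.062     ]
326 33 [0.51708722 0.14533829 0.055     ] [0.51705418 0.14389254 0.062     ]
```

Yaw and lateral offset are within 0.3 mm. Now I'll lower it, slowing as the foot enters.

Request:
play_rows(
  plan=[
    {"slide": [0, 0, -0.03], "turn": [0, 0, 0], "grip": 1},
    {"slide": [0, 0, -0.06], "turn": [0, 0, 0], "grip": 1},
    {"slide": [0, 0, -0.08], "turn": [0, 0, 0], "grip": 1},
    {"slide": [0, 0, -0.09], "turn": [0, 0, 0], "grip": 1},
    {"slide": [0, 0, -0.095], "turn": [0, 0, 0], "grip": 1},
    {"slide": [0, 0, -0.1], "turn": [0, 0, 0], "grip": 1},
    {"slide": [0, 0, -0.104], "turn": [0, 0, 0], "grip": 1},
    {"slide": [0, 0, -0.104], "turn": [0, 0, 0], "grip": 1},
  ],
)

```text
clock: 8.18
position: [0.5181, 0.0068, 0.1182]
tool_rot: [[0.999, -0.0, -0.034], [0.034, 0.0, 0.999], [-0.0, -1.0, 0.0]]
contact_force: [-0.6, 1.0, -5.8]
grip_width: 0.0112
```

Request:
play_rows(
  plan=[
    {"slide": [0, 0, -0.004], "turn": [0, 0, 0], "grip": 1},
    {"slide": [0, 0, -0.008], "turn": [0, 0, 0], "grip": 1},
    {"slide": [0, 0, -0.012], "turn": [0, 0, 0], "grip": 1},
    {"slide": [0, 0, -0.016], "turn": [0, 0, 0], "grip": 1},
    {"slide": [0, 0, -0.018], "turn": [0, 0, 0], "grip": 1},
    {"slide": [0, 0, -0.018], "turn": [0, 0, 0], "grip": 1},
  ],
)

```text
clock: 8.93
position: [0.5181, 0.0068, 0.1002]
tool_rot: [[0.999, -0.0, -0.034], [0.034, 0.0, 0.999], [-0.0, -1.0, 0.0]]
contact_force: [0.8, 0.2, -5.9]
grip_width: 0.0111
```

The foot is in the slot with no contact. Next I'll lower by small steps until it seats.

Request:
play_rows(
  plan=[
    {"slide": [0, 0, -0.001], "turn": [0, 0, 0], "grip": 1},
    {"slide": [0, 0, -0.002], "turn": [0, 0, 0], "grip": 1},
    {"slide": [0, 0, -0.003], "turn": [0, 0, 0], "grip": 1},
    {"slide": [0, 0, -0.003], "turn": [0, 0, 0], "grip": 1},
  ],
)

```text
clock: 9.43
position: [0.5181, 0.0068, 0.0972]
tool_rot: [[0.999, -0.0, -0.034], [0.034, 0.0, 0.999], [-0.0, -1.0, 0.0]]
contact_force: [0.4, 0.4, -6.1]
grip_width: 0.0113
```

Request:
play_rows(
  plan=[
    {"slide": [0, 0, -0.0005], "turn": [0, 0, 0], "grip": 1},
    {"slide": [0, 0, -0.001], "turn": [0, 0, 0], "grip": 1},
    {"slide": [0, 0, -0.001], "turn": [0, 0, 0], "grip": 1},
  ],
)

```text
clock: 9.8
position: [0.5182, 0.0068, 0.0967]
tool_rot: [[0.999, 0.0, -0.034], [0.034, -0.0, 0.999], [0.0, -1.0, -0.0]]
contact_force: [-2.3, 1.4, 0.1]
grip_width: 0.0107
```

Seated: z is 0.0967 as predicted and the weight has gone onto the rail. I'll slide towards the nose, stopping short of contact (expected at y ≈ 0.129).

Request:
play_rows(
  plan=[
    {"slide": [0, 0.002, 0.0003], "turn": [0, 0, 0], "grip": 1},
    {"slide": [-0.0005, 0.015, 0.0003], "turn": [0, 0, 0], "grip": 1},
    {"slide": [-0.001, 0.03, 0.0003], "turn": [0, 0, 0], "grip": 1},
    {"slide": [-0.0016, 0.048, 0.0003], "turn": [0, 0, 0], "grip": 1},
    {"slide": [-0.0022, 0.066, 0.0003], "turn": [0, 0, 0], "grip": 1},
    {"slide": [-0.0028, 0.084, 0.0003], "turn": [0, 0, 0], "grip": 1},
    {"slide": [-0.0034, 0.1, 0.0003], "turn": [0, 0, 0], "grip": 1},
    {"slide": [-0.0038, 0.113, 0.0003], "turn": [0, 0, 0], "grip": 1},
  ],
)

```text
clock: 10.8
position: [0.5143, 0.1209, 0.0967]
tool_rot: [[0.999, 0.0, -0.035], [0.035, -0.0, 0.999], [0.0, -1.0, -0.0]]
contact_force: [-0.0, 2.1, -0.8]
grip_width: 0.0108
```

Request:
play_rows(
  plan=[
    {"slide": [0, 0, 0], "turn": [0, 0, 0], "grip": 1},
    {"slide": [0, 0, 0], "turn": [0, 0, 0], "grip": 1},
    {"slide": [0, 0, 0], "turn": [0, 0, 0], "grip": 1},
  ],
)

```text
clock: 11.18
position: [0.5144, 0.1198, 0.0967]
tool_rot: [[0.999, 0.0, -0.034], [0.034, 0.001, 0.999], [0.0, -1.0, 0.001]]
contact_force: [-0.3, 4.0, 1.9]
grip_width: 0.0112
```

```bash
python3 - <<'E'
from h import *
from rig import monitor
for i in range(4):
    s,c=wrist("w5"); print(s["clock"],s["position"].round(4),s["contact_force"].round(2))
cv2.imwrite("pics/w5b.png",cv2.resize(c["pixels"][150:330,220:420],None,fx=3,fy=3))
E
```

```text
11.175 [0.5144 0.1198 0.0967] [-0.26  4.02  1.94]
11.225 [0.5144 0.1198 0.0967] [-0.41  4.61  2.27]
11.275 [0.5144 0.1198 0.0967] [-0.32  4.63  1.86]
11.325 [0.5144 0.1198 0.0967] [-0.29  4.56  2.65]
```

View pics/w5b.png

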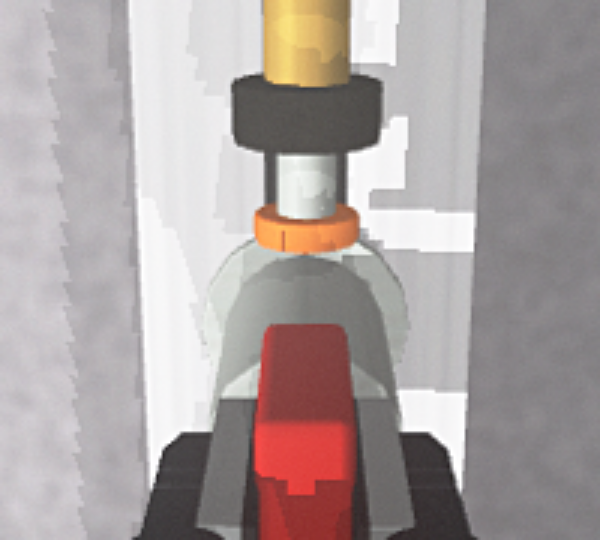

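The wing and body stand just short of the nose, with the orange disc at about (306,228) in the crop. The Fy reading is rail friction from the overshoot. I'll unload the flange slightly so that contact reads cleanly.

Request:
play_rows(
  plan=[
    {"slide": [0, 0, 0.0004], "turn": [0, 0, 0], "grip": 1},
    {"slide": [0, 0, 0.0008], "turn": [0, 0, 0], "grip": 1},
    {"slide": [0, 0, 0.0008], "turn": [0, 0, 0], "grip": 1},
  ],
)

```text
clock: 11.75
position: [0.5139, 0.1195, 0.0968]
tool_rot: [[0.999, -0.002, -0.034], [0.034, -0.001, 0.999], [-0.002, -1.0, -0.0]]
contact_force: [-0.9, -0.2, -5.6]
grip_width: 0.0111
```

Request:
play_rows(
  plan=[
    {"slide": [0, 0.002, 0], "turn": [0, 0, 0], "grip": 1},
    {"slide": [-0.0001, 0.004, 0], "turn": [0, 0, 0], "grip": 1},
    {"slide": [-0.0001, 0.004, 0], "turn": [0, 0, 0], "grip": 1},
    {"slide": [-0.0001, 0.004, 0], "turn": [0, 0, 0], "grip": 1},
  ],
)

```text
clock: 12.25
position: [0.5142, 0.1239, 0.0974]
tool_rot: [[0.999, -0.0, -0.034], [0.034, -0.0, 0.999], [-0.0, -1.0, -0.0]]
contact_force: [0.9, 0.6, -5.8]
grip_width: 0.011
```

```bash
python3 - <<'E'
from h import *
for i in range(4):
    s,c=wrist("w6"); print(s["clock"],s["position"].round(4),s["contact_force"].round(2))
E
```

```text
12.25 [0.5142 0.1239 0.0974] [ 0.87  0.56 -5.81]
12.3 [0.5142 0.1238 0.0974] [ 0.09  0.11 -5.66]
12.35 [0.5143 0.1238 0.0974] [-0.2   0.05 -6.48]
12.4 [0.5142 0.1238 0.0974] [-0.46  0.34 -5.87]
```

Free-floating at Fy ≈ 0.2 ± 0.4 N. I'll step into the nose.

Request:
play_rows(
  plan=[
    {"slide": [0, 0.001, 0], "turn": [0, 0, 0], "grip": 1},
    {"slide": [-0.0001, 0.003, 0], "turn": [0, 0, 0], "grip": 1},
    {"slide": [-0.0001, 0.004, 0], "turn": [0, 0, 0], "grip": 1},
    {"slide": [-0.0001, 0.004, 0], "turn": [0, 0, 0], "grip": 1},
    {"slide": [-0.0001, 0.004, 0], "turn": [0, 0, 0], "grip": 1},
  ],
)

```text
clock: 13.08
position: [0.5141, 0.1279, 0.0974]
tool_rot: [[0.999, 0.0, -0.034], [0.034, 0.0, 0.999], [0.0, -1.0, 0.0]]
contact_force: [0.8, -0.2, -6.8]
grip_width: 0.0109
```

```bash
cat > f.py <<'E'
from h import *
F=[]
for i in range(5):
    s,c=wrist("wf"); F.append(s["contact_force"])
print(s["clock"],s["position"].round(4),"yaw",np.degrees(np.arctan2(s["tool_rot"][1,0],s["tool_rot"][0,0])).round(2),np.mean(F,0).round(2),np.std(F,0).round(2),s["moment"].round(2),s["grip_width"])
E
python3 f.py
```

```text
13.275 [0.5141 0.1278 0.0974] yaw 1.96 [ 0.11 -0.37 -6.17] [0.45 0.34 0.63] [ 0.03 -0.01 -0.01] 0.011350477065997266
```

Request:
play_rows(
  plan=[
    {"slide": [0, 0.001, 0], "turn": [0, 0, 0], "grip": 1},
    {"slide": [-0.0001, 0.002, 0], "turn": [0, 0, 0], "grip": 1},
    {"slide": [-0.0001, 0.003, 0], "turn": [0, 0, 0], "grip": 1},
    {"slide": [-0.0001, 0.003, 0], "turn": [0, 0, 0], "grip": 1},
    {"slide": [-0.0001, 0.003, 0], "turn": [0, 0, 0], "grip": 1},
  ],
)

```text
clock: 13.95
position: [0.514, 0.1308, 0.0974]
tool_rot: [[0.999, -0.0, -0.034], [0.034, -0.0, 0.999], [-0.0, -1.0, -0.0]]
contact_force: [0.3, -1.6, -5.9]
grip_width: 0.0111
```

```bash
python3 f.py
```

```text
14.15 [0.514  0.1308 0.0974] yaw 1.96 [ 0.45 -2.11 -5.76] [0.23 0.48 0.25] [-0.37 -0.02  0.02] 0.01085335094888849
```

Request:
play_rows(
  plan=[
    {"slide": [0, 0.001, 0], "turn": [0, 0, 0], "grip": 1},
    {"slide": [-0.0001, 0.002, 0], "turn": [0, 0, 0], "grip": 1},
    {"slide": [-0.0001, 0.003, 0], "turn": [0, 0, 0], "grip": 1},
    {"slide": [-0.0001, 0.003, 0], "turn": [0, 0, 0], "grip": 1},
    {"slide": [-0.0001, 0.003, 0], "turn": [0, 0, 0], "grip": 1},
  ],
)

```text
clock: 14.82
position: [0.5139, 0.1338, 0.0974]
tool_rot: [[0.999, -0.0, -0.034], [0.034, -0.0, 0.999], [-0.0, -1.0, -0.0]]
contact_force: [-0.0, -2.0, -6.2]
grip_width: 0.0113
```

```bash
python3 f.py; python3 f.py; python3 - <<'E'
from h import *
a=load("w5.npz");b=load("wf.npz")
for n,c in(("before",a),("now",b)):
    H=hsv(c); o=(abs(H[...,0]-12)<8)&(H[...,1]>150)&(H[...,2]>100); o[260:]=0;o[:200]=0;o[:,:295]=0;o[:,350:]=0
    v,u=np.nonzero(o); P=pts(c,o); print(n,u.min(),u.max(),v.min(),v.max(),"nose y",np.percentile(P[:,1],[5,25,50,75,95]).round(4),"z",P[:,2].max().round(4))
    # black disc
    k=np.zeros(o.shape,bool); k[170:202,300:345]=1; k&=H[...,2]<75; Q=pts(c,k); Q=Q[Q[:,2]>.065]; print(" disc y",np.percentile(Q[:,1],[5,50,95]).round(4) if len(Q) else 0)
E
```

```text
15.025 [0.5139 0.1338 0.0974] yaw 1.96 [ 0.31 -2.34 -5.84] [0.43 0.43 0.26] [-0.49  0.01 -0.01] 0.011215978567044834
15.275 [0.5139 0.1338 0.0974] yaw 1.96 [ 0.26 -2.25 -5.53] [0.33 0.56 0.44] [-0.52 -0.05  0.  ] 0.011022988463230842
before 305 338 219 234 nose y [0.1432 0.1442 0.1455 0.1466 0.1474] z 0.0714
 disc y [0.1607 0.1694 0.1696]
now 305 338 233 249 nose y [0.1488 0.15   0.1513 0.1525 0.1532] z 0.0709
 disc y 0
```

The nose has moved in about 5.7 mm, from y = 0.1432 to 0.1488, and the force is about 2.3 N. Both say it is in the 2–3 N band. I'll lower onto the flange and twist clockwise.

Request:
play_rows(
  plan=[
    {"slide": [0, 0, -0.0006], "turn": [0, 0, 0], "grip": 1},
    {"slide": [0, 0, -0.0006], "turn": [0, 0, 0], "grip": 1},
    {"slide": [0, 0, -0.0006], "turn": [0, 0, -5], "grip": 1},
    {"slide": [0, 0, -0.0006], "turn": [0, 0, -10], "grip": 1},
    {"slide": [0, 0, -0.0006], "turn": [0, 0, -15], "grip": 1},
    {"slide": [0, 0, -0.0006], "turn": [0, 0, -20], "grip": 1},
    {"slide": [0, 0, -0.0006], "turn": [0, 0, -20], "grip": 1},
  ],
)

```text
clock: 16.2
position: [0.5137, 0.1339, 0.0967]
tool_rot: [[0.951, -0.001, 0.309], [-0.309, 0.0, 0.951], [-0.001, -1.0, -0.0]]
contact_force: [-1.8, -2.5, -4.5]
grip_width: 0.0109
```

```bash
python3 f.py
```

```text
16.4 [0.5137 0.1338 0.0968] yaw -17.96 [-1.98 -2.46 -4.46] [0.38 0.24 0.44] [-0.48  0.41 -0.  ] 0.01096636417770776
```

Request:
play_rows(
  plan=[
    {"slide": [0, 0, 0], "turn": [0, 0, -5], "grip": 1},
    {"slide": [0, 0, 0], "turn": [0, 0, -11], "grip": 1},
    {"slide": [0, 0, 0], "turn": [0, 0, -17], "grip": 1},
    {"slide": [0, 0, 0], "turn": [0, 0, -23], "grip": 1},
    {"slide": [0, 0, 0], "turn": [0, 0, -29], "grip": 1},
    {"slide": [0, 0, 0], "turn": [0, 0, -35], "grip": 1},
    {"slide": [0, 0, 0], "turn": [0, 0, -40], "grip": 1},
    {"slide": [0, 0, 0], "turn": [0, 0, -40], "grip": 1},
  ],
)

```text
clock: 17.45
position: [0.514, 0.1338, 0.0968]
tool_rot: [[0.53, 0.0, 0.848], [-0.848, -0.0, 0.53], [0.0, -1.0, 0.0]]
contact_force: [-1.2, -2.4, -5.3]
grip_width: 0.0108
```

```bash
python3 f.py
```

```text
17.65 [0.514  0.1338 0.0967] yaw -57.96 [-1.09 -2.61 -5.44] [0.17 0.23 0.45] [-0.55  0.17 -0.02] 0.010947676261793235
```

Request:
play_rows(
  plan=[
    {"slide": [0, 0, 0], "turn": [0, 0, -5], "grip": 1},
    {"slide": [0, 0, 0], "turn": [0, 0, -11], "grip": 1},
    {"slide": [0, 0, 0], "turn": [0, 0, -17], "grip": 1},
    {"slide": [0, 0, 0], "turn": [0, 0, -23], "grip": 1},
    {"slide": [0, 0, 0], "turn": [0, 0, -28], "grip": 1},
    {"slide": [0, 0, 0], "turn": [0, 0, -30], "grip": 1},
    {"slide": [0, 0, 0], "turn": [0, 0, -30], "grip": 1},
  ],
)

```text
clock: 18.58
position: [0.5139, 0.1338, 0.0967]
tool_rot: [[0.035, -0.0, 0.999], [-0.999, -0.0, 0.035], [0.0, -1.0, -0.0]]
contact_force: [-1.4, -2.8, -5.8]
grip_width: 0.011
```

```bash
python3 f.py
```

```text
18.775 [0.5139 0.1338 0.0967] yaw -87.99 [-1.47 -2.78 -5.89] [0.23 0.69 0.14] [-0.6   0.31  0.05] 0.010659559356760996
```

The turn is 89.95° with the press still at about 2.7 N. I'll set the weight on the rail, then release.

Request:
play_rows(
  plan=[
    {"slide": [0, 0, -0.0005], "turn": [0, 0, 0], "grip": 1},
    {"slide": [0, 0, -0.0008], "turn": [0, 0, 0], "grip": 1},
    {"slide": [0, 0, -0.0008], "turn": [0, 0, 0], "grip": 1},
    {"slide": [0, 0, -0.0008], "turn": [0, 0, 0], "grip": 1},
  ],
  force=30,
)

```text
clock: 19.32
position: [0.514, 0.1338, 0.0967]
tool_rot: [[0.035, 0.0, 0.999], [-0.999, -0.0, 0.035], [0.0, -1.0, 0.0]]
contact_force: [-4.5, -2.6, 2.3]
grip_width: 0.0109
```

```bash
python3 f.py
```

```text
19.525 [0.514  0.1339 0.0967] yaw -88.02 [-4.34 -2.78  2.14] [0.44 0.55 0.34] [-0.64  0.92  0.03] 0.01068853374416801
```

Request:
play_rows(
  plan=[
    {"slide": [0, 0, 0], "turn": [0, 0, 0], "grip": 0.8},
    {"slide": [0, 0, 0], "turn": [0, 0, 0], "grip": 0.7},
    {"slide": [0, 0, 0], "turn": [0, 0, 0], "grip": 0.6},
    {"slide": [0, 0, 0], "turn": [0, 0, 0], "grip": 0.5},
    {"slide": [0, 0, 0], "turn": [0, 0, 0], "grip": 0.4},
    {"slide": [0, 0, 0], "turn": [0, 0, 0], "grip": 0.3},
    {"slide": [0, 0, 0], "turn": [0, 0, 0], "grip": 0.3},
  ],
)

```text
clock: 20.45
position: [0.514, 0.1339, 0.096]
tool_rot: [[0.034, 0.0, 0.999], [-0.999, 0.0, 0.034], [-0.0, -1.0, 0.0]]
contact_force: [-0.4, -0.6, -0.1]
grip_width: 0.0297
```

```bash
python3 f.py; cp wf.npz w7.npz; python3 - <<'E'
from h import *
c=load("w7.npz"); cv2.imwrite("pics/w7.png",c["pixels"])
E
```

```text
20.65 [0.5139 0.1338 0.096 ] yaw -88.04 [-0.25  0.12  0.01] [0.23 0.72 0.08] [-0.    0.    0.03] 0.029908756741222675
```

View pics/w7.png

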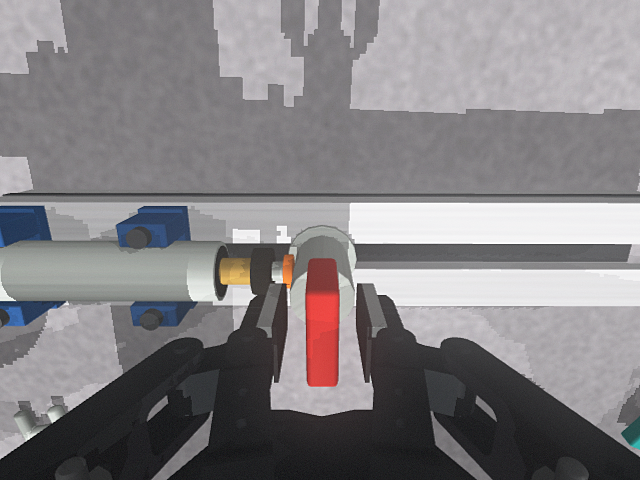

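The jaws are clear on both sides. The wing at (322,322) lies across the slot and is still centred, and the orange nose at (288,270) touches the body. I'll back straight up and re-check.

Request:
play_rows(
  plan=[
    {"slide": [0, 0, 0.005], "turn": [0, 0, 0], "grip": 0.2},
    {"slide": [0, 0, 0.02], "turn": [0, 0, 0], "grip": 0.2},
    {"slide": [0, 0, 0.04], "turn": [0, 0, 0], "grip": 0.2},
    {"slide": [0, 0, 0.07], "turn": [0, 0, 0], "grip": 0.2},
    {"slide": [0, 0, 0.1], "turn": [0, 0, 0], "grip": 0.2},
    {"slide": [0, 0, 0.13], "turn": [0, 0, 0], "grip": 0.2},
    {"slide": [0, 0, 0.15], "turn": [0, 0, 0], "grip": 0.2},
    {"slide": [0, 0, 0.15], "turn": [0, 0, 0], "grip": 0.2},
  ],
)

```text
clock: 21.7
position: [0.5144, 0.1339, 0.248]
tool_rot: [[0.034, 0.004, 0.999], [-0.999, 0.0, 0.034], [0.0, -1.0, 0.004]]
contact_force: [0.2, 0.6, 0.1]
grip_width: 0.0342
```

```bash
python3 f.py; python3 - <<'E'
from h import *
c=load("wf.npz"); H=hsv(c); h,sa,v=H[...,0],H[...,1],H[...,2]
full=np.zeros(h.shape+(3,)); full[c["depth"]>0]=pts(c,np.ones(h.shape,bool))
n=(abs(full[...,0]-.514)<.04)&(abs(full[...,1]-.14)<.04)
red=((h<6)|(h>174))&(sa>150)&(v>60)&n; T=full[red]; T=T[T[:,2]>.12]; print("wing",len(T),rect(T),T[:,2].mean())
o=(abs(h-12)<8)&(sa>170)&(v>100)&n&(full[...,2]>.05); P=full[o]; print("nose y",np.percentile(P[:,1],[5,50,95]).round(4),P[:,2].max())
cv2.imwrite("pics/w8.png",c["pixels"][100:460,160:480])
E
```

```text
21.9 [0.5136 0.1338 0.2451] yaw -88.04 [-0.29  0.16 -0.48] [0.31 0.43 0.3 ] [-0.04 -0.04 -0.06] 0.03423877357023069
wing 696 (array([0.514 , 0.1332]), array([0.0379, 0.0105]), 1.66) 0.12482684803905578
nose y [0.1492 0.1518 0.1529] 0.07082407436015142
```

View pics/w8.png

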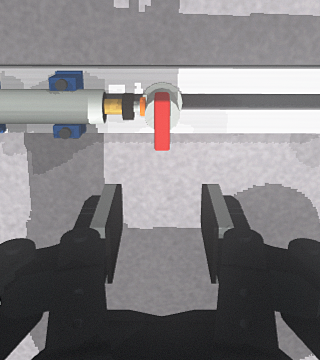

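The stop stands in the slot after release: the wing at (162,120) in the crop lies across the slot, the flange is on the rail and the nose is pressed. I'll hand it in.

```bash
python3 -c "
from rig import hand_in; print(hand_in())"
```

```text
the job is handed in; nothing more can be done
None
```

I took the red-winged stop out of the rack, seated it in the free slot, and slid it in until it pressed the orange nose. I then twisted it 90° clockwise while it was still pressing, set it down, let go and backed the gripper away. The job was handed in at about 22 s of the 72 s allowed.

- **Position:** after release the wing lies across the slot (1.7° measured, where square would be about 1.9°). Its centre is at (0.514, 0.133), within 1 mm of where I let go.
- **Seating:** the wing's top measured 0.125 m against 0.126 m expected. The cameras read about 1 mm low elsewhere too, so I take this as flat on the rail. While I held it, its weight transferred to the rail at the expected height.
- **Nose:** it is pressed in about 5.7 mm of its 12 mm travel, which by the spring figures is about 2.6 N. The wrist read 2.3 to 2.8 N, in reasonable agreement, and the nose stayed in after release.
- **Forces:** the readings I took never went above about 7 N, including brief rail friction of about 4.5 N while sliding. The gripper reads no contact now.
- **Slight lift:** I raised the stop about 0.7 mm, within its play, to feel the nose without rail friction. I lowered it back onto the flange before twisting, with the arm carrying most of its weight during the twist. I then put its full weight on the rail before letting go.

I viewed 10 pictures. None of the wrist readings showed contact with anything else, but I did not take a final picture of the other objects.

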